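# Open the scanner's charging case and switch it on

### The arm

A 7-joint arm with a two-finger parallel gripper is mounted at the origin on the work surface. World frame = base frame: x ahead of the robot, y to its left, z up, the work surface at z = 0. Lengths are in m, angles in rad, forces in N, time in s.
With the tool pointing down it reaches from about 0.35 to 0.9 m from the base axis. Payload 8.1 kg.
Tool frame: the origin (TCP) lies midway between the tips of the shut fingers; the grasp point (between the pads) lies 19 mm behind it; x points along the fingers, z is the direction in which the jaws open and shut, and the axes are right-handed (so a half turn about x gives the same grasp; the last joint's range is limited). The gripper opens to 92 mm and grips with 3 to 60 N. Pads are 19 mm wide; open, the fingers measure 130 mm over their backs; the gripper's body (75 mm by 190 mm) begins 47 mm behind the grasp point.
Start: joints at [1.088, 0.434, 0.025, 1.573, -0.012, 1.134, -0.075], TCP at [0.232, -0.58, 0.227] pointing down, gripper open.
Joint ranges: [-2.62, 2.62], [-0.44, 2.09], [-1.27, 1.32], [0.08, 2.57], [-1.32, 4.46], [0.12, 2], [-2.74, 2.74]. Speed limits (rad/s): [2.22, 2.22, 3.01, 3.01, 3.14, 3.14, 3.14].

### API

Orientations are given as a rotation vector (axis times angle).
In Python, from cell import arm, optics, finder gives the robot as it stands.
- The arm moves only by the tool send_rows, never from a script. Its argument "rows" is a list that holds one entry, the list of rows, each a list of 7 numbers: the shift along the tool's x, y, z in mm, then the turn, a rotation vector about the tool's x, y, z in degrees, then the opening in per cent of the stroke, from 0 (shut) to 100 (fully open). A call has exactly 8 rows; each row is the pose to reach, as a shift and turn from the pose commanded when the call began, along the tool's axes at that moment; what a row does not reach only later rows make up. A row lasts 1/10 s, in which the tool goes at most 50 mm and 8.59 degrees, less where a joint would pass 70% of its speed; a pose out of reach is approached as far as the arm can. A call with a gripper value outside its range is refused whole. The fingers move at their own pace and stop on an object; "grip_force" is the grip in N (left out, the last holds). Time passes only in rows, so rows that repeat a pose let the fingers close, or fill a call up. It gives the time, the measured TCP pose, the force and the opening at its end, in the units of the state.
- arm.observe(): the state, without advancing time (a new reading comes with each control period).
- optics.get_image(name): name is "scene" or "side" or "wrist"; returns (picture, depth): 384x512x3 uint8, red, green, blue; 384x512 float32, m along the optical axis (not along the pixel's ray), 0 where there is no reading.
- optics.get_calibration(name): a dict with "camera_matrix" (3x3 intrinsics, pixels), "position" and "orientation" of the camera in the world; the wrist camera has in their place "T_tool_cam" (4x4, takes a point from camera to tool coordinates, whose origin is the TCP and whose axes are the tool frame's). Camera axes: x right, y up, looking along -z (the intrinsics and any distortion apply to the point x, -y, -z); pixel columns grow to the right and rows downward; lengths in m; the calibration is good to about 2 mm. A picture is of the moment at which its call begins: read the wrist's pose just before it. get_calibration takes no time and is no camera call.
- arm.sign_off(): hands the job in, once; it reports no verdict.
Trained networks look in the newest picture that a camera, given by its name, has taken for a name from the list of things; names that differ only in an ending like _2 or _b are one class to them, and where a whole thing is asked for, a point or a joint stands for the part that bears it (a point fixed in the world has none). Each returns a list of dicts, best first, with "confidence" (0 to 1); they miss things now and then, are a little off and sometimes report something else, mostly with a low value. They report only what shows in the picture. A call takes as long as a camera call.
- finder.search_frame(camera, thing): "bbox" ([left, top, width, height] in pixels, round what is visible of it).
- finder.regions_of(camera, thing): "region" (384x512 bool, what is visible of it) and "bbox" ([left, top, width, height] in pixels, round what is visible of it).
- finder.place_of(camera, thing): "xy" ([column, row] in pixels: a listed point, or the origin of a listed thing).
The state is a dict: "clock": time; "joints": joint angles; "dq": joint speeds; "joint_efforts": joint torques, N m; "position": TCP position; "ee_rot": TCP orientation; "force": force on the tool from outside, world axes, zero at the start; "ft_torque": the same for the moment, N m; "width": opening from 0.0 (shut) to 1.0 (fully open).
Only numpy, scipy, OpenCV 4.12 (cv2) and the standard library are available. Lean on these libraries where they do the work, as an engineer would, in place of code of your own. Each camera call takes 0.05 s, during which the arm holds its last target.

### The job

Without gripping anything, push the lid of the black charging case up by its overhanging front lip with a fingertip and flip it right over, steadily and not flung, until it leans back open against its stop by its own weight. Then press the larger of the two round keys inside fully down with a fingertip and let it come up again. Do not press the small key, do not pinch the lid, and leave everything else on the bench and in the case where it is.

Things in the scene. Friction and masses are not known exactly. Their poses are not given: they have to be found in the camera images.
- lid_hinge (a point): Point on the lid's hinge axis, middle of its width, at the case's far top rim, 81 mm above the bench. Axes of this point turn with the lid: with the lid shut, x points horizontally from the front of the case to the hinge, y along the hinge axis, z up. The case is a black plastic box 160 mm deep (front to hinge), 230 mm wide and 80 mm high, fixed to the bench, filled with dark foam to 50 mm height.
- lid_lip (a point): Middle of the lower front edge of the lid, 188 mm from the hinge axis. The lid is a flat black panel 188 x 230 mm, 12 mm thick in all, 0.22 to 0.39 kg, its flat underside level with the hinge axis. Shut, its front 28 mm stick out beyond the front wall of the case as a lip with nothing under it down to the bench (81 mm); a fingertip goes under there.
- lid (a joint): Lid angle in rad: 0 shut, grows as it opens, 1.92 (110 degrees) is the stop. The hinge is free-running with slight damping: below about 1.5 rad the lid falls shut, beyond about 1.6 it falls open to the stop by its weight.
- case: The case. Origin: centre of its underside; x from its front (lip side, towards the robot's right) to its hinge side (robot's left), y along its width, z up. A carry handle sticks out 28 mm on its -y side. On the foam, 35 mm in front of the middle, two round grey keys 100 mm apart, in either order; behind them a white scan head (45 x 60 x 20 mm, fixed, +y side) and the ring gauge (-y side).
- key_big_top (a point): Centre of the top face of the large key: a round grey push key of 34 mm diameter, in a black collar of 50 mm, top face 72 mm above the bench (8 mm below the case rim), reached from above when the lid is open.
- key_big (a joint): How far the large key is pressed: 0 up, 0.006 m fully down. A spring of 1.5 N at first and 5 N fully down brings it back up.
- key_small_top (a point): Centre of the top face of the small key, of 18 mm diameter in a black collar of 34 mm, otherwise the same. Not to be pressed.
- key_small (a joint): How far the small key is pressed (m), as for the large one.
- ring_gauge: Loose steel ring gauge, 44 mm outside, 18 mm high, lying on the foam in the rear half of the case on its -y side. Origin: centre of its underside.
- spray_can: Loose white can with a blue cap, 40 mm diameter, 118 mm high, standing 90 to 130 mm behind the hinge side of the case. Origin: centre of its underside.
- gauge_block: Loose steel block 35 x 30 x 60 mm, standing 100 to 140 mm in front of the case, off to its -y side. Origin: centre of its underside.
- mug: Loose white mug, 80 mm diameter, 95 mm high. Origin: centre of its underside.
- screwdriver: Loose screwdriver lying on the bench.
- wrench: Loose wrench lying on the bench.
- jar: Loose amber jar, 60 mm diameter, 90 mm high. Origin: centre of its underside.

How it is judged:
By the outcome, as a careful person would: the job done as asked, in the order asked, and still so for the second after the job is handed in, with the robot touching nothing.
It also fails if it takes over 53 s, if anything falls off the work surface, if the arm or the gripper's body presses on something with over 40 N, if the wrist force passes 120 N, or if a joint passes its speed limit or range.

## Working session

There is one attempt and no reset: what is moved stays moved. The work goes in short steps, Python scripts to look and compute and a tool call to move; the robot and the scene stay as the last step left them, time stands still between calls to the robot, and variables do not carry over. Pictures are saved under pics/ and viewed, and the job is handed in when it is done.

Besides the shell and the picture viewer there is one more tool, called after ">>>" in YAML: its name, and indented under it one key for each argument. send_rows: Moves the arm, as the interface text tells. Its arguments: {"type":"object","properties":{"rows":{"type":"array"},"grip_force":{"type":"number"}},"required":["rows"]}

```bash
ls; mkdir -p pics; python3 - <<'E'
from cell import arm, optics, finder
import cv2, json, numpy as np
print(arm.observe())
for n in ["scene","side"]:
    p,d=optics.get_image(n); cv2.imwrite(f"pics/{n}0.png",p[:,:,::-1]); np.save(f"pics/{n}0.npy",d)
    print(n,optics.get_calibration(n))
print(optics.get_calibration("wrist"))
E
```

```text
pics
{'clock': 0.0, 'joints': array([ 1.08841222,  0.43522104,  0.02497003,  1.57409029, -0.01157129,
        1.13399389, -0.07507346]), 'dq': array([-7.47436272e-04, -1.10627586e-03,  5.18156335e-05, -1.14332420e-04,
        1.11112152e-03,  3.97012885e-04, -2.23649543e-04]), 'joint_efforts': array([-1.68127997e-05, -6.67862535e+01,  9.85442810e-01, -3.14462507e+01,
       -6.03961386e-02,  4.29411675e-02,  1.63842824e-04]), 'position': array([ 0.23145174, -0.58001876,  0.22594879]), 'ee_rot': array([ 0.925868  ,  1.36667817, -0.92465337]), 'force': array([-0.11386121,  0.14672545,  0.00093651]), 'ft_torque': array([0.06735176, 0.01951706, 0.04120615]), 'width': 0.999249489131089}
scene {'camera_matrix': array([[371.45419456,   0.        , 256.89160497],
       [  0.        , 371.45419456, 193.3881734 ],
       [  0.        ,   0.        ,   1.        ]]), 'position': array([ 1.08542528, -0.78303898,  0.90436772]), 'orientation': array([0.83642855, 0.23598709, 0.56914449])}
side {'camera_matrix': array([[377.77211814,   0.        , 254.66578302],
       [  0.        , 377.77211814, 195.17821504],
       [  0.        ,   0.        ,   1.        ]]), 'position': array([-0.22502455,  0.71594715,  0.75717783]), 'orientation': array([ 0.51776694, -1.14327156, -2.09631157])}
{'camera_matrix': array([[314.47299399,   0.        , 257.49796927],
       [  0.        , 314.47299399, 192.84831695],
       [  0.        ,   0.        ,   1.        ]]), 'T_tool_cam': array([[-3.82325851e-04,  2.63972796e-01, -9.64530050e-01,
        -1.58815276e-01],
       [-1.02499301e-03,  9.64529510e-01,  2.63973054e-01,
         7.19576408e-02],
       [ 9.99999402e-01,  1.08956028e-03, -9.81942962e-05,
        -6.50519852e-04],
       [ 0.00000000e+00,  0.00000000e+00,  0.00000000e+00,
         1.00000000e+00]])}
```

View pics/scene0.png

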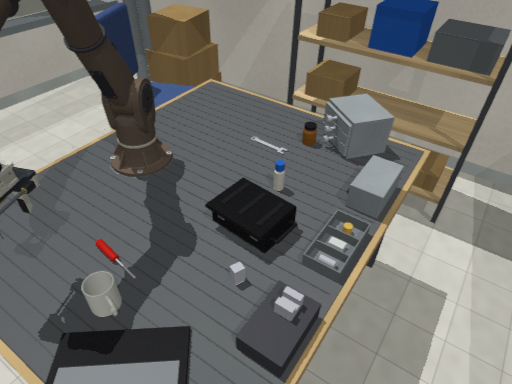

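View pics/side0.png

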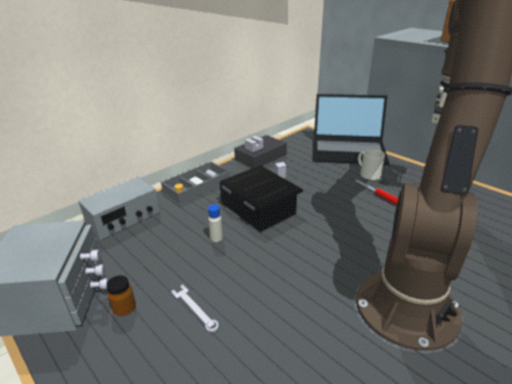

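```bash
cat > h.py <<'E'
import numpy as np, cv2
from scipy.spatial.transform import Rotation as R
from cell import arm, optics, finder
def unproj(cal,uv,d):
    K=cal["camera_matrix"]; u,v=uv
    c=np.array([(u-K[0,2])/K[0,0]*d, -(v-K[1,2])/K[1,1]*d, -d])
    return R.from_rotvec(cal["orientation"]).apply(c)+cal["position"]
def ray_z(cal,uv,z):
    a=unproj(cal,uv,1.0)-cal["position"]
    return cal["position"]+a*(z-cal["position"][2])/a[2]
def cloud(cal,d):
    v,u=np.mgrid[:384,:512]; K=cal["camera_matrix"]
    c=np.stack([(u-K[0,2])/K[0,0]*d,-(v-K[1,2])/K[1,1]*d,-d],-1)
    return R.from_rotvec(cal["orientation"]).apply(c.reshape(-1,3)).reshape(384,512,3)+cal["position"]
def proj(cal,p):
    c=R.from_rotvec(cal["orientation"]).inv().apply(np.asarray(p)-cal["position"]); K=cal["camera_matrix"]
    return np.array([K[0,0]*c[0]/-c[2]+K[0,2], K[1,1]*-c[1]/-c[2]+K[1,2]])
E
python3 - <<'E'
from h import *
Z={"lid_hinge":.081,"lid_lip":.081,"case":0,"spray_can":0,"gauge_block":0}
for n in ["scene","side"]:
    cal=optics.get_calibration(n)
    for t,z in Z.items():
        r=finder.place_of(n,t)
        for q in r[:1]: print(n,t,q["confidence"],np.round(q["xy"],1),np.round(ray_z(cal,q["xy"],z),4))
print(arm.observe()["clock"])
E
```

```text
scene lid_hinge 0.77 [267.3 192.7] [0.5929 0.0355 0.081 ]
scene lid_lip 0.91 [227.9 222.2] [ 0.5698 -0.153   0.081 ]
scene case 0.82 [254.3 221. ] [ 0.589  -0.0342  0.    ]
scene spray_can 0.64 [277.4 185.1] [ 0.5516  0.1759 -0.    ]
scene gauge_block 0.51 [233.8 277.9] [ 0.6731 -0.2628  0.    ]
side lid_hinge 0.67 [240.4 197.8] [0.5842 0.0354 0.081 ]
side lid_lip 0.86 [281.4 177.7] [ 0.5797 -0.1582  0.081 ]
side case 0.61 [259.  207.1] [ 0.5878 -0.0522  0.    ]
side spray_can 0.74 [217.8 239. ] [0.5503 0.1658 0.    ]
side gauge_block 0.66 [256.7 207.2] [ 0.5931 -0.046   0.    ]
0.6
```

```bash
python3 - <<'E'
from h import *
for n in ["scene","side"]:
    cal=optics.get_calibration(n); d=np.load(f"pics/{n}0.npy"); P=cloud(cal,d)
    m=(d>0)&(P[...,2]>.083)&(P[...,2]<.105)&(abs(P[...,0]-.58)<.2)&(abs(P[...,1]+.06)<.16)
    num,l,st,_=cv2.connectedComponentsWithStats(m.astype(np.uint8)); k=1+np.argmax(st[1:,4]); Q=P[l==k]
    hi=Q
    (c,s,a)=r=cv2.minAreaRect(hi[:,:2].astype(np.float32)*1000)
    print(n,len(Q),np.percentile(Q[:,2],[5,50,95]),c,s,a); print(cv2.boxPoints(r))
E
```

```text
scene 2932 [0.0874721  0.09182676 0.09544456] (586.96630859375, -55.251068115234375) (195.91415405273438, 231.6641082763672) 84.84994506835938
[[ 462.8088   -142.4151  ]
 [ 693.53766  -163.2103  ]
 [ 711.1238     31.912964]
 [ 480.39496    52.70816 ]]
side 2067 [0.08633633 0.09289995 0.09652163] (585.343994140625, -51.27570343017578) (197.98306274414062, 233.0225372314453) 84.61498260498047
[[ 460.0568   -138.896   ]
 [ 692.0509   -160.76468 ]
 [ 710.6312     36.34459 ]
 [ 478.6371     58.213272]]
```

```bash
python3 - <<'E'
from h import *
s=arm.observe(); M=R.from_rotvec(s["ee_rot"]).as_matrix(); print(np.round(M,3))
for n in ["scene","side"]:
    cal=optics.get_calibration(n)
    for t in ["gauge_block","mug","screwdriver","spray_can"]:
        d=np.load(f"pics/{n}0.npy");P=cloud(cal,d)
        for q in finder.regions_of(n,t)[:1]:
            m=q["region"]; Q=P[m&(d>0)]
            print(n,t,q["confidence"],np.round(np.percentile(Q,[3,50,97],axis=0),3).tolist())
E
```

```text
[[ 0.     0.929  0.371]
 [-0.     0.371 -0.929]
 [-1.    -0.     0.   ]]
scene gauge_block 0.81 [[0.669, -0.282, 0.008], [0.69, -0.27, 0.047], [0.701, -0.248, 0.061]]
scene mug 0.61 [[0.4, -0.571, 0.009], [0.452, -0.538, 0.061], [0.504, -0.498, 0.094]]
scene screwdriver 0.58 [[0.254, -0.428, 0.011], [0.302, -0.418, 0.022], [0.347, -0.404, 0.026]]
scene spray_can 0.83 [[0.533, 0.145, -0.002], [0.564, 0.153, 0.064], [0.578, 0.254, 0.117]]
side mug 0.91 [[0.397, -0.605, 0.002], [0.431, -0.51, 0.058], [0.507, -0.491, 0.094]]
side screwdriver 0.64 [[0.254, -0.442, 0.001], [0.308, -0.406, 0.018], [0.435, -0.395, 0.027]]
side spray_can 0.78 [[0.538, 0.145, -0.0], [0.546, 0.175, 0.063], [0.574, 0.186, 0.118]]
```

```bash
cat >> h.py <<'E'
def ori(al,be):  # azimuth, pitch down in deg; tool y up
    a,b=np.radians([al,be])
    x=np.array([np.cos(a)*np.cos(b),np.sin(a)*np.cos(b),-np.sin(b)]); z=np.array([np.sin(a),-np.cos(a),0]); y=np.cross(z,x)
    return np.stack([x,y,z],1)
def cmd(p,M=None,s=None):
    s=s or arm.observe(); M0=R.from_rotvec(s["ee_rot"])
    d=M0.inv().apply(np.asarray(p)-s["position"])*1000
    r=np.zeros(3) if M is None else np.degrees((M0.inv()*R.from_matrix(M)).as_rotvec())
    return np.round(d,1),np.round(r,1)
E
python3 - <<'E'
from h import *
print(cmd([.36,-.41,.24],ori(40,45)), cmd([.47,-.29,.20],ori(65,12)))
E
```

```text
(array([ -13.3,  182.3, -110.8]), array([-17.3,   7.2,  44.6])) (array([  26.7,  329. , -181.4]), array([-36.2,  29.3,  74. ]))
```

>>> send_rows:
  rows:
    - [[-2,23,-14,-2,1,5.5,0],[-4,46,-28,-4,2,11,0],[-5,68,-42,-6,3,17,0],[-7,91,-55,-8.5,3.5,22,0],[-9,114,-69,-10.5,4.5,28,0],[-10,137,-83,-13,5,33.5,0],[-12,160,-97,-15,6,39,0],[-13,182,-111,-17,7,45,0]]

```text
clock: 1.8
position: [0.3602, -0.4096, 0.2406]
ee_rot: [1.163, 1.05, -0.065]
force: [0.7, 0.4, -0.2]
width: 0.354
```

```bash
python3 - <<'E'
from h import *
s=arm.observe(); print(s["clock"],s["position"],np.round(s["joints"],2),s["width"])
print(np.round(R.from_rotvec(s["ee_rot"]).as_matrix(),2))
print(cmd([.47,-.29,.20],ori(65,12)))
E
```

```text
1.8 [ 0.36022207 -0.40961522  0.24062879] [ 1.43  0.51 -0.3   1.73 -0.66  1.24  0.59] 0.3535060958695511
[[ 0.55  0.54  0.64]
 [ 0.45  0.45 -0.77]
 [-0.7   0.71  0.  ]]
(array([143.2,  83.7, -22. ]), array([-11.9,  22.7,  32. ]))
```

>>> send_rows:
  rows:
    - [[18,10,-3,-1.5,3,4,0],[36,21,-5,-3,6,8,0],[54,31,-8,-4.5,8.5,12,0],[72,42,-11,-6,11,16,0],[89,52,-14,-7.5,14,20,0],[107,63,-16,-9,17,24,0],[125,73,-19,-10.5,20,28,0],[143,84,-22,-12,22.7,32,0]]

```text
clock: 2.6
position: [0.4697, -0.2907, 0.1983]
ee_rot: [1.267, 1.008, 0.722]
force: [-0.6, -0.5, 0.1]
width: 0.009
```

```bash
python3 - <<'E'
from h import *
s=arm.observe(); print(s["clock"],s["position"],np.round(s["joints"],2),s["width"])
print(np.round(R.from_rotvec(s["ee_rot"]).as_matrix(),2))
for n in ["scene","side","wrist"]:
    p,d=optics.get_image(n); cv2.imwrite(f"pics/{n}1.png",p[:,:,::-1])
d1=cv2.imread("pics/scene1.png"); d2=cv2.imread("pics/side1.png");w=cv2.imread("pics/wrist1.png")
cv2.imwrite("pics/m1.png",cv2.resize(np.vstack([np.hstack([d1,d2])]),(800,300)))
print(cmd([.49,-.235,.09],ori(65,12)))
E
```

```text
2.6 [ 0.46969666 -0.29071649  0.19831917] [ 1.32  0.96 -0.5   1.57 -0.74  1.51  0.81] 0.008707150256395754
[[ 0.41  0.09  0.91]
 [ 0.89  0.19 -0.42]
 [-0.21  0.98 -0.  ]]
(array([ 78.8, -93.4,  -4.1]), array([-0.2, -0.2, -0. ]))
```

View pics/m1.png

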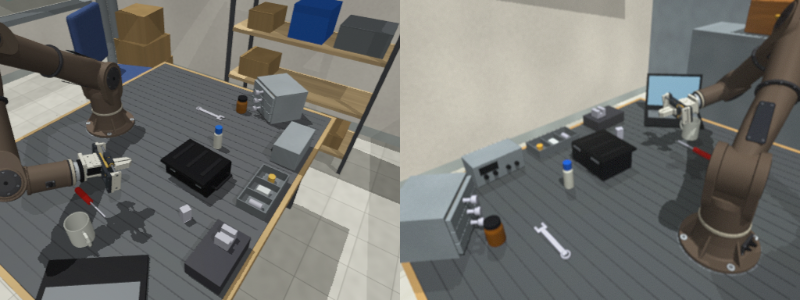

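View pics/wrist1.png

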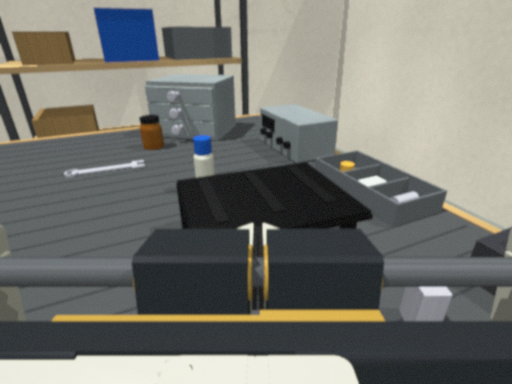

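```bash
python3 - <<'E'
from h import *
print(cmd([.482,-.222,.055],ori(50,12)))
E
```

```text
(array([  94.3, -125.9,  -16.7]), array([  2.9, -14.8,  -0. ]))
```

>>> send_rows:
  rows:
    - [[6,-8,-1,1,-5,0,0],[14,-18,-2,2,-10,0,0],[24,-32,-4,2.9,-14.8,0,0],[38,-50,-7,2.9,-14.8,0,0],[52,-70,-9,2.9,-14.8,0,0],[68,-90,-12,2.9,-14.8,0,0],[82,-110,-15,2.9,-14.8,0,0],[94,-126,-17,2.9,-14.8,0,0]]

```text
clock: 3.55
position: [0.4807, -0.2251, 0.0551]
ee_rot: [1.363, 0.82, 0.513]
force: [0.0, -0.4, 0.8]
width: 0.008
```

```bash
cat > look.py <<'E'
import sys
from h import *
k=sys.argv[1]; L=[]
s=arm.observe(); print(s["clock"],np.round(s["position"],4),np.round(s["joints"],2),"F",np.round(s["force"],2),s["width"])
print(np.round(R.from_rotvec(s["ee_rot"]).as_matrix(),3).tolist())
for n in sys.argv[2:]:
    p,d=optics.get_image(n); np.save(f"pics/{n}{k}.npy",d); cv2.imwrite(f"pics/{n}{k}.png",p[:,:,::-1]); L.append(p[:,:,::-1])
if len(L)>1: 
    m=np.hstack(L); cv2.imwrite(f"pics/m{k}.png",cv2.resize(m,(800,int(800*m.shape[0]/m.shape[1]))))
E
python3 look.py 2 scene side wrist
```

```text
3.55 [ 0.4807 -0.2251  0.0551] [ 1.38  1.11 -0.52  1.89 -0.93  1.06  1.15] F [ 0.04 -0.4   0.83] 0.008061814411283723
[[0.631, 0.135, 0.764], [0.746, 0.165, -0.646], [-0.213, 0.977, 0.003]]
```

View pics/scene2.png

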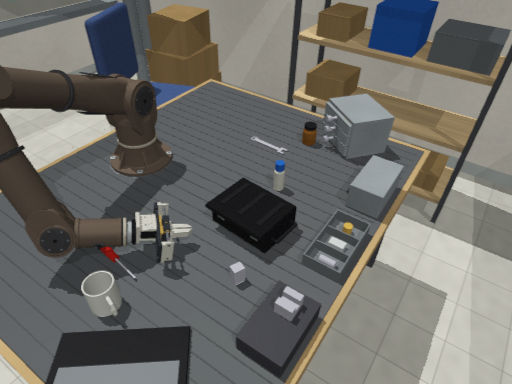

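View pics/wrist2.png

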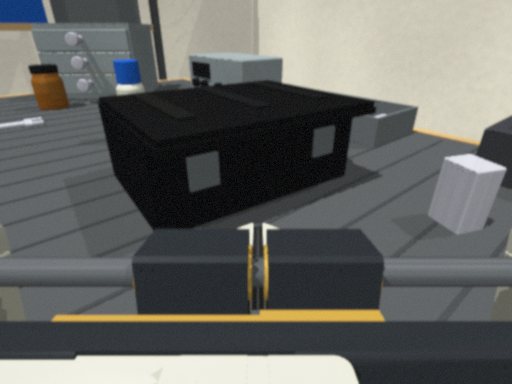

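```bash
python3 - <<'E'
from h import *
print(cmd([.55,-.14,.055],ori(50,12)))
cal=optics.get_calibration("scene");P=cloud(cal,np.load("pics/scene2.npy"))
for uv in [(190,230),(185,227),(180,232),(165,235),(55,240),(55,255),(100,245)]: print(uv,np.round(P[uv[1],uv[0]],3))
E
```

```text
(array([107.1,  22. ,  -1.7]), array([0.1, 0.2, 0.2]))
(190, 230) [ 0.483 -0.233  0.062]
(185, 227) [ 0.467 -0.237  0.068]
(180, 232) [ 0.471 -0.263  0.072]
(165, 235) [ 0.45  -0.303  0.08 ]
(55, 240) [ 0.286 -0.528  0.157]
(55, 255) [ 0.286 -0.544  0.112]
(100, 245) [ 0.345 -0.448  0.101]
```

>>> send_rows:
  rows:
    - [[14,3,0,0,0,0,0],[28,6,0,0,0,0,0],[42,9,-1,0,0,0,0],[56,12,-1,0,0,0,0],[70,14,-1,0,0,0,0],[84,17,-1,0,0,0,0],[96,20,-2,0,0,0,0],[104,21,-2,0,0,0,0]]

```text
clock: 4.5
position: [0.5487, -0.1398, 0.0552]
ee_rot: [1.365, 0.821, 0.519]
force: [0.1, 0.3, 0.2]
width: 0.003
```

```bash
python3 look.py 3 scene wrist side
```

```text
4.5 [ 0.5487 -0.1398  0.0552] [ 1.28  1.15 -0.63  1.97 -1.1   0.87  1.23] F [0.09 0.32 0.18] 0.003235007865272528
[[0.629, 0.133, 0.766], [0.749, 0.161, -0.643], [-0.209, 0.978, 0.002]]
```

View pics/scene3.png

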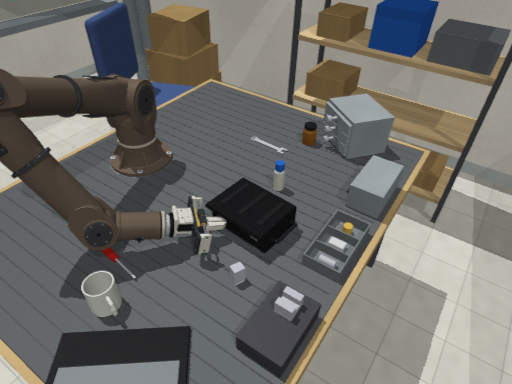

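View pics/wrist3.png

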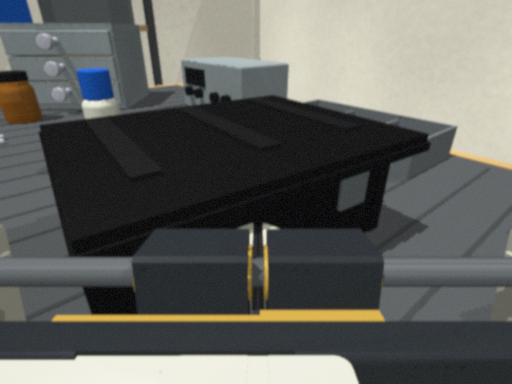

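```bash
cat > arc.py <<'E'
import sys
from h import *
H=np.array([.593,.037,.081]); ex=np.array([.087,.996,0]); ey=np.array([-.996,.087,0])
def tcp(th,r=.174,off=.008):
    s=arm.observe(); lat=(LAT)
    return H+lat*ey-r*np.cos(th)*ex+np.array([0,0,r*np.sin(th)-off])
LAT=float((np.array([.5495,-.139,0])-H)@ey)
if __name__=="__main__":
    a,b=float(sys.argv[1]),float(sys.argv[2]); off=float(sys.argv[3]) if len(sys.argv)>3 else .008
    for t in np.linspace(a,b,9)[1:]: print(round(t,2),cmd(tcp(t,off=off))[0])
E
python3 -c "
from arc import *
print(LAT,cmd(tcp(0,off=.025)))"
python3 arc.py -.05 .3
```

```text
0.028013999999999983 (array([ 6.1,  2.5, -3.1]), array([0., 0., 0.]))
-0.01 [ 2.7 18.  -3.1]
0.04 [ 1.2 25.5 -3.1]
0.08 [ 0.  33.  -3.4]
0.12 [-0.9 40.6 -3.8]
0.17 [-1.6 48.1 -4.4]
0.21 [-2.  55.7 -5.3]
0.26 [-2.2 63.2 -6.2]
0.3 [-2.  70.7 -7.4]
```

>>> send_rows:
  rows:
    - [[6,2,-3,0,0,0,0],[4,10,-3,0,0,0,0],[3,17,-3,0,0,0,0],[2,24,-3,0,0,0,0],[0.5,31,-3,0,0,0,0],[-0.5,38,-4,0,0,0,0],[-1.3,45,-4,0,0,0,0],[-2,52,-5,0,0,0,0]]

```text
clock: 5.45
position: [0.5501, -0.1312, 0.1068]
ee_rot: [1.364, 0.82, 0.517]
force: [0.7, 0.5, -2.7]
width: 0.007
```

```bash
python3 look.py 4 scene side; python3 arc.py .19 .54
```

```text
5.45 [ 0.5501 -0.1312  0.1068] [ 1.29  1.05 -0.67  2.01 -1.12  0.88  1.18] F [ 0.68  0.52 -2.67] 0.00652050110240873
[[0.63, 0.133, 0.765], [0.748, 0.162, -0.644], [-0.21, 0.978, 0.003]]
0.23 [ 0.3  6.3 -1. ]
0.28 [ 0.3 13.8 -2.1]
0.32 [ 0.6 21.3 -3.4]
0.36 [ 1.1 28.7 -4.8]
0.41 [ 1.9 36.1 -6.4]
0.45 [ 3.  43.5 -8.2]
0.5 [  4.4  50.7 -10.2]
0.54 [  6.   57.8 -12.3]
```

View pics/m4.png

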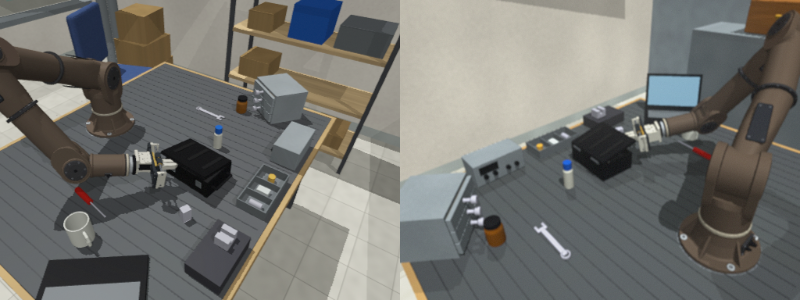

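>>> send_rows:
  rows:
    - [[0,6,-1,0,0,0,0],[0,13,-2,0,0,0,0],[0.5,20.5,-3.3,0,0,0,0],[1,28,-4.8,0,0,0,0],[2,36,-6.4,0,0,0,0],[3,43.5,-8.2,0,0,0,0],[4.4,50.7,-10.2,0,0,0,0],[6,57.8,-12.3,0,0,0,0]]

```text
clock: 6.35
position: [0.5519, -0.1088, 0.162]
ee_rot: [1.364, 0.82, 0.518]
force: [0.8, 0.3, -2.4]
width: 0.007
```

```bash
python3 look.py 5 scene side; python3 arc.py .54 .89
python3 - <<'E'
from h import *
for n in ["scene","side"]:
    cal=optics.get_calibration(n); P=cloud(cal,np.load(f"pics/{n}5.npy"))
    q=finder.regions_of(n,"lid")[:1]
    if q:
        Q=P[cv2.erode(q[0]["region"].astype(np.uint8),np.ones((5,5)))>0]; 
        ex=np.array([.087,.996,0]); a=(Q-[.593,.037,.081])@ex; z=Q[:,2]-.081
        print(n,q[0]["confidence"],len(Q),np.polyfit(a,z,1),np.arctan(-np.polyfit(a,z,1)[0]))
E
```

```text
6.35 [ 0.5519 -0.1088  0.162 ] [ 1.29  0.95 -0.72  2.07 -1.18  0.87  1.14] F [ 0.81  0.3  -2.41] 0.006617290989308191
[[0.63, 0.133, 0.766], [0.748, 0.162, -0.643], [-0.209, 0.978, 0.002]]
0.58 [ 1.4  6.8 -1.7]
0.63 [ 3.6 13.7 -4.2]
0.67 [ 6.  20.4 -6.8]
0.72 [ 8.7 27.  -9.6]
0.76 [ 11.6  33.4 -12.5]
0.8 [ 14.7  39.6 -15.5]
0.85 [ 18.1  45.6 -18.7]
0.89 [ 21.7  51.4 -22. ]
scene 0.63 850 [-0.93904753 -0.01723193] 0.7539742810862302
side 0.75 2254 [0.16833226 0.07379292] -0.16676881385060707
```

View pics/m5.png

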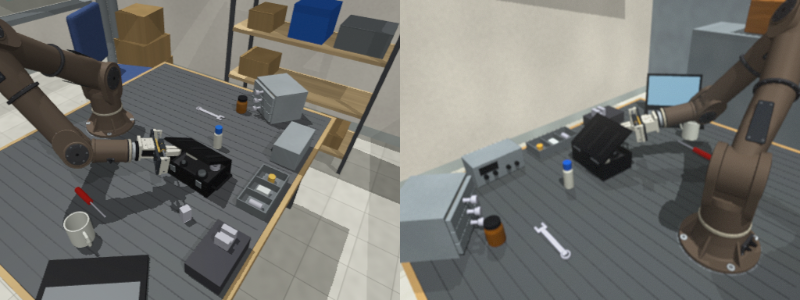

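>>> send_rows:
  rows:
    - [[1.4,6.8,-1.7,0,0,0,0],[3.6,13.7,-4.2,0,0,0,0],[6,20.4,-6.8,0,0,0,0],[8.7,27,-9.6,0,0,0,0],[11.6,33.4,-12.5,0,0,0,0],[14.7,39.6,-15.5,0,0,0,0],[18,45.6,-18.7,0,0,0,0],[21.7,51.4,-22,0,0,0,0]]

```text
clock: 7.35
position: [0.5557, -0.0702, 0.2075]
ee_rot: [1.364, 0.82, 0.517]
force: [-0.9, -0.5, -1.2]
width: 0.002
```

```bash
python3 look.py 6 side scene; python3 arc.py .89 1.20
```

```text
7.35 [ 0.5557 -0.0702  0.2075] [ 1.29  0.87 -0.81  2.13 -1.25  0.83  1.12] F [-0.89 -0.48 -1.2 ] 0.00205915799220147
[[0.63, 0.133, 0.765], [0.748, 0.162, -0.644], [-0.21, 0.978, 0.003]]
0.93 [ 3.3  5.1 -3.1]
0.97 [ 6.8  9.9 -6.2]
1.01 [10.6 14.5 -9.4]
1.04 [ 14.5  18.9 -12.7]
1.08 [ 18.5  23.2 -16.1]
1.12 [ 22.7  27.2 -19.5]
1.16 [ 27.  31. -23.]
1.2 [ 31.4  34.5 -26.6]
```

View pics/side6.png

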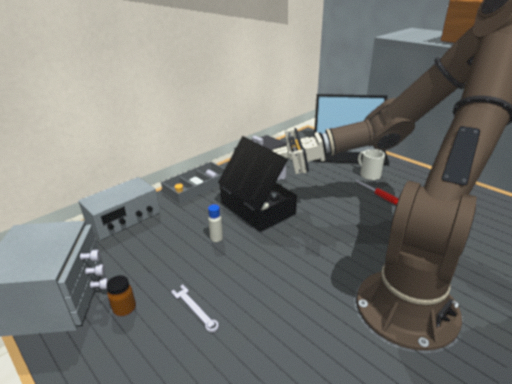

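```bash
cat > kin.py <<'E'
from h import *
import itertools
from scipy.optimize import least_squares
# (joints, pos, Rm) precise-ish data
D=[([1.08841222,0.43522104,0.02497003,1.57409029,-0.01157129,1.13399389,-0.07507346],[0.23145174,-0.58001876,0.22594879],[0.925868,1.36667817,-0.92465337]),
([1.43,.51,-.3,1.73,-.66,1.24,.59],[.3602,-.4096,.2406],[1.163,1.05,-.065]),
([1.32,.96,-.5,1.57,-.74,1.51,.81],[.4697,-.2907,.1983],[1.267,1.008,.722]),
([1.38,1.11,-.52,1.89,-.93,1.06,1.15],[.4807,-.2251,.0551],[1.363,.82,.513]),
([1.28,1.15,-.63,1.97,-1.1,.87,1.23],[.5487,-.1398,.0552],[1.365,.821,.519]),
([1.29,1.05,-.67,2.01,-1.12,.88,1.18],[.5501,-.1312,.1068],[1.364,.82,.517]),
([1.29,.95,-.72,2.07,-1.18,.87,1.14],[.5519,-.1088,.162],[1.364,.82,.518]),
([1.29,.87,-.81,2.13,-1.25,.83,1.12],[.5557,-.0702,.2075],[1.364,.82,.517])]
def rz(a): return R.from_euler('z',a)
def ry(a): return R.from_euler('y',a)
def fk(q,x,sg):
    h,a,b,c,o1,d1,d3,d5=x[:8]
    A=rz(sg[0]*q[0]+o1); p=np.array([0,0,h])+A.apply([d1,0,0])
    A=A*ry(q[1])*rz(sg[1]*q[2]); p=p+A.apply([d3,0,a])
    A=A*ry(q[3])*rz(sg[2]*q[4]); p=p+A.apply([d5,0,b])
    A=A*ry(q[5])*rz(sg[3]*q[6]); p=p+A.apply([0,0,c])
    return p,A*R.from_rotvec(x[8:11])
def res(x,sg):
    o=[]
    for q,p,r in D:
        P,A=fk(q,x,sg); o+=list((P-p)*3); o+=list((R.from_rotvec(r).inv()*A).as_rotvec())
    return np.array(o)
def fit():
    best=None
    for sg in itertools.product([1,-1],repeat=4):
        for o in (0,):
          for t in range(3):
            t0=(R.from_euler('y',-90,degrees=True)*R.from_euler('x',90*t,degrees=True)).as_rotvec()
            f=least_squares(res,np.r_[.35,.4,.4,.3,o,0,0,0,t0],args=(sg,))
            if best is None or f.cost<best[0]: best=(f.cost,sg,f.x)
    return best
E
python3 - <<'E'
from kin import *
b=fit(); print(b[0],b[1],np.round(b[2],4)); r=res(b[2],b[1]).reshape(-1,6); print(np.round(r,3))
import pickle; pickle.dump(b,open("kin.pkl","wb"))
E
```

```text
0.0076724580819113415 (-1, -1, -1, -1) [ 0.2915  0.4917  0.4255  0.334  -0.0538  0.008   0.0026 -0.0092 -0.0138
 -1.527  -0.0168]
[[ 0.032  0.072  0.012  0.034  0.044 -0.001]
 [ 0.008 -0.035 -0.014  0.023 -0.002 -0.001]
 [ 0.011 -0.009  0.004 -0.013 -0.008  0.003]
 [ 0.009  0.01   0.021 -0.018 -0.    -0.001]
 [ 0.001  0.002  0.018 -0.002 -0.015  0.001]
 [ 0.003 -0.005  0.008 -0.013 -0.009 -0.   ]
 [ 0.004 -0.004 -0.021 -0.002 -0.01  -0.003]
 [ 0.008 -0.003 -0.027 -0.009  0.001  0.001]]
```

```bash
cat > tryik.py <<'E'
from kin import *
import pickle
from arc import tcp
_,sg,x=pickle.load(open("kin.pkl","rb"))
lo=np.array([-2.62,-.44,-1.27,.08,-1.32,.12,-2.74]);hi=np.array([2.62,2.09,1.32,2.57,4.46,2,2.74])
def ik(q0,p,M,reg=.02):
    Mr=R.from_matrix(M)
    def f(q):
        P,A=fk(q,x,sg); return np.r_[(P-p)*5,(Mr.inv()*A).as_rotvec(),reg*(q-q0)]
    s=least_squares(f,np.clip(q0,lo+.001,hi-.001),bounds=(lo,hi)); return s.x,np.linalg.norm(s.fun[:6])
if __name__=="__main__":
    q0=arm.observe()["joints"]; p0,_=fk(q0,x,sg); off=arm.observe()["position"]-p0
    for al in (20,35,50,65,80):
        for be in (-10,12,30):
            q=q0; o=[]
            for i,th in enumerate((.95,1.1,1.25,1.4,1.55,1.7)):
                f=(i+1)/6; q,e=ik(q,tcp(th)-off,ori(50+(al-50)*f,12+(be-12)*f)); o.append(e)
            print(al,be,np.round(q,2),np.round(max(o),3))
E
python3 tryik.py
```

```text
20 -10 [ 1.52  2.09 -1.27  2.26 -1.32  0.28  1.99] 0.412
20 12 [ 1.31  0.69 -1.27  2.23 -1.32  0.28  0.62] 0.514
20 30 [ 1.18  0.26 -1.27  2.28 -1.32  0.12  0.13] 0.253
35 -10 [ 1.44  1.83 -1.27  2.24 -1.32  0.35  1.73] 0.232
35 12 [ 1.34  1.01 -1.27  2.24 -1.32  0.33  1.  ] 0.291
35 30 [ 1.24  0.52 -1.27  2.25 -1.32  0.22  0.53] 0.14
50 -10 [ 1.38  1.6  -1.27  2.23 -1.32  0.4   1.51] 0.017
50 12 [ 1.33  1.07 -1.27  2.24 -1.32  0.35  1.11] 0.052
50 30 [ 1.17  0.56 -1.09  2.22 -1.32  0.45  0.77] 0.0
65 -10 [ 1.11  1.18 -0.89  2.04 -1.21  1.    1.21] 0.0
65 12 [ 1.08  0.83 -0.87  2.08 -1.17  0.85  0.96] 0.0
65 30 [ 0.97  0.56 -0.8   2.05 -1.01  0.78  0.65] 0.0
80 -10 [ 1.    1.18 -0.83  1.82 -0.96  1.22  0.93] 0.0
80 12 [ 0.96  0.88 -0.79  1.86 -0.89  1.09  0.76] 0.0
80 30 [ 0.87  0.65 -0.73  1.86 -0.77  1.01  0.57] 0.0
```

```bash
cat > arc2.py <<'E'
import sys
from arc import *
a,b,al0,al1,be0,be1,off=map(float,sys.argv[1:8])
s=arm.observe()
for f in np.linspace(0,1,9)[1:]:
    d,r=cmd(tcp(a+(b-a)*f,off=off),ori(al0+(al1-al0)*f,be0+(be1-be0)*f),s); print(round(a+(b-a)*f,2),d,r)
E
python3 arc2.py .89 1.17 50 61 12 14 .008
```

```text
0.92 [ 2.9  4.7 -2.8] [-0.1  1.4 -0.2]
0.96 [ 6.1  9.  -5.6] [-0.4  2.7 -0.5]
1.0 [ 9.5 13.2 -8.5] [-0.7  4.1 -0.7]
1.03 [ 12.9  17.3 -11.4] [-1.   5.4 -0.9]
1.06 [ 16.5  21.1 -14.4] [-1.3  6.8 -1.2]
1.1 [ 20.2  24.9 -17.5] [-1.7  8.1 -1.4]
1.14 [ 24.   28.4 -20.7] [-2.   9.4 -1.7]
1.17 [ 28.   31.8 -23.8] [-2.3 10.8 -1.9]
```

>>> send_rows:
  rows:
    - [[3,4.7,-2.8,-0.1,1.4,-0.2,0],[6,9,-5.6,-0.4,2.7,-0.5,0],[9.5,13.2,-8.5,-0.7,4.1,-0.7,0],[13,17.3,-11.4,-1,5.4,-0.9,0],[16.5,21.1,-14.4,-1.3,6.8,-1.2,0],[20.2,24.9,-17.5,-1.7,8.1,-1.4,0],[24,28.4,-20.7,-2,9.4,-1.7,0],[28,31.8,-23.8,-2.3,10.8,-1.9,0]]

```text
clock: 8.25
position: [0.5594, -0.0288, 0.2325]
ee_rot: [1.275, 0.98, 0.641]
force: [1.0, 0.0, -0.2]
width: 0.006
```

```bash
python3 look.py 7 side scene;  python3 arc2.py 1.17 1.4 61 71 14 16 .008
```

```text
8.25 [ 0.5594 -0.0288  0.2325] [ 1.17  0.81 -0.78  2.02 -1.08  0.94  0.91] F [ 0.95  0.04 -0.23] 0.006100070492716807
[[0.469, 0.118, 0.875], [0.849, 0.212, -0.484], [-0.242, 0.97, -0.001]]
1.2 [ 3.4  3.  -2.3] [-0.3  1.1 -0.3]
1.23 [ 7.1  5.7 -4.2] [-0.6  2.3 -0.5]
1.26 [10.9  8.3 -6.1] [-0.9  3.5 -0.8]
1.28 [14.8 10.8 -8.1] [-1.2  4.7 -1. ]
1.31 [ 18.7  13.2 -10. ] [-1.5  5.9 -1.3]
1.34 [ 22.7  15.4 -12. ] [-1.9  7.1 -1.5]
1.37 [ 26.8  17.5 -14. ] [-2.2  8.3 -1.8]
1.4 [ 31.   19.5 -15.9] [-2.5  9.5 -2. ]
```

View pics/m7.png

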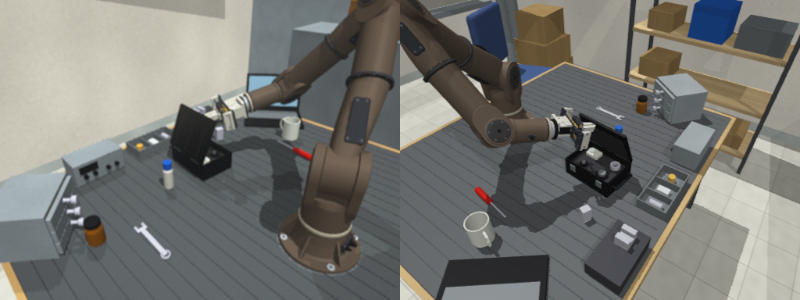

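>>> send_rows:
  rows:
    - [[3.4,3,-2.3,-0.3,1.1,-0.3,0],[7.1,5.7,-4.2,-0.6,2.3,-0.5,0],[10.9,8.3,-6.1,-0.9,3.5,-0.8,0],[14.8,10.8,-8.1,-1.2,4.7,-1,0],[18.7,13.2,-10,-1.5,5.9,-1.3,0],[22.7,15.4,-12,-1.9,7.1,-1.5,0],[26.8,17.5,-14,-2.2,8.3,-1.8,0],[31,19.5,-16,-2.5,9.5,-2,0]]

```text
clock: 9.15
position: [0.5623, 0.0094, 0.2438]
ee_rot: [1.178, 1.116, 0.747]
force: [0.3, 0.8, -0.6]
width: 0.001
```

```bash
python3 look.py 8 side scene;  python3 arc2.py 1.4 1.6 71 75 16 16 .008
cat > lid.py <<'E'
import sys
from h import *
k=sys.argv[1]
ex=np.array([.087,.996,0])
for n in ["scene","side"]:
    cal=optics.get_calibration(n); P=cloud(cal,np.load(f"pics/{n}{k}.npy"))
    q=finder.regions_of(n,"lid")[:1]
    if q:
        Q=P[cv2.erode(q[0]["region"].astype(np.uint8),np.ones((5,5)))>0]
        Q=Q[(Q[:,2]>.10)]; a=(Q-[.593,.037,.081])@ex; z=Q[:,2]-.081
        for i in range(4):
            c=np.polyfit(z,a,1); e=abs(a-np.polyval(c,z)); g=e<max(.006,np.median(e)*2); a,z=a[g],z[g]
        print(n,q[0]["confidence"],len(Q),len(a),"theta",np.pi/2+np.arctan(c[0]),"a at z=.17",np.polyval(c,.17-.0),"zmax",np.percentile(z,98))
E
python3 lid.py 8
```

```text
9.15 [0.5623 0.0094 0.2438] [ 1.06  0.79 -0.76  1.92 -0.95  1.03  0.79] F [ 0.3   0.84 -0.62] 0.0009655583976792514
[[0.314, 0.092, 0.945], [0.908, 0.26, -0.327], [-0.276, 0.961, -0.002]]
1.42 [ 3.7  2.1 -1. ] [-0.2  0.5 -0. ]
1.45 [ 7.6  3.8 -2.1] [-0.3  1.  -0. ]
1.48 [11.5  5.4 -3.1] [-0.5  1.5 -0. ]
1.5 [15.4  6.9 -4.2] [-0.6  2.  -0. ]
1.52 [19.4  8.3 -5.2] [-0.8  2.4 -0. ]
1.55 [23.4  9.6 -6.3] [-0.9  2.9 -0. ]
1.58 [27.5 10.8 -7.3] [-1.   3.4 -0. ]
1.6 [31.5 11.9 -8.4] [-1.2  3.9 -0. ]
scene 0.61 1390 1363 theta 1.4193145682306527 a at z=.17 -0.026625240875536495 zmax 0.18163691433974907
side 0.75 2096 2045 theta 1.4062450066157381 a at z=.17 -0.014759825368696815 zmax 0.18012457747473198
```

View pics/m8.png

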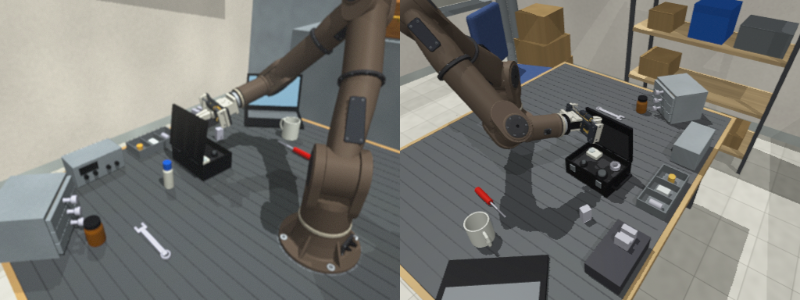

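>>> send_rows:
  rows:
    - [[3,1.7,-0.8,-0.2,0.5,0,0],[6,3.1,-1.7,-0.3,1,0,0],[9,4.4,-2.5,-0.5,1.5,0,0],[12,5.6,-3.3,-0.6,2,0,0],[15,6.8,-4.1,-0.8,2.4,0,0],[18,7.8,-4.9,-0.9,2.9,0,0],[21,8.8,-5.7,-1,3.4,0,0],[24,9.8,-6.5,-1.2,3.9,0,0]]

```text
clock: 10.15
position: [0.5646, 0.0357, 0.2465]
ee_rot: [1.143, 1.161, 0.801]
force: [1.0, 0.7, -0.3]
width: 0.005
```

```bash
python3 look.py 9 side scene;  python3 arc2.py 1.555 1.75 75 75 16 16 .008
python3 lid.py 9
```

```text
10.15 [0.5646 0.0357 0.2465] [ 1.    0.8  -0.76  1.9  -0.92  1.05  0.76] F [ 1.    0.75 -0.26] 0.004540672792151454
[[0.25, 0.072, 0.966], [0.928, 0.266, -0.26], [-0.275, 0.961, -0.001]]
1.58 [ 4.6  1.7 -0.7] [-0.   0.1 -0. ]
1.6 [ 8.6  2.7 -1.4] [-0.   0.1 -0. ]
1.63 [12.7  3.7 -2.2] [-0.   0.1 -0. ]
1.65 [16.8  4.6 -2.9] [-0.   0.1 -0. ]
1.68 [20.9  5.3 -3.6] [-0.   0.1 -0. ]
1.7 [25.   6.  -4.4] [-0.   0.1 -0. ]
1.73 [29.1  6.5 -5.1] [-0.   0.1 -0. ]
1.75 [33.3  7.  -5.8] [-0.   0.1 -0. ]
scene 0.79 1415 1398 theta 1.5717003172458053 a at z=.17 -0.0002056603317191604 zmax 0.18182652959531556
side 0.98 1840 1774 theta 1.5592340120266641 a at z=.17 0.011272100879565063 zmax 0.17990269084367186
```

>>> send_rows:
  rows:
    - [[2.5,1,-0.4,0,0,0,0],[5,1.8,-0.8,0,0,0,0],[7.5,2.4,-1.2,0,0,0,0],[10,3,-1.6,0,0,0,0],[12.5,3.6,-2.1,0,0,0,0],[15,4.2,-2.6,0,0,0,0],[18,4.8,-3.1,0,0,0,0],[21,5.3,-3.6,0,0,0,0]]

```text
clock: 11.15
position: [0.5668, 0.0575, 0.2457]
ee_rot: [1.143, 1.161, 0.8]
force: [-0.2, 0.7, -0.6]
width: 0.005
```

```bash
python3 look.py 10 side scene;  python3 lid.py 10
```

```text
11.15 [0.5668 0.0575 0.2457] [ 0.98  0.8  -0.78  1.92 -0.95  1.    0.77] F [-0.23  0.67 -0.55] 0.004871359424258917
[[0.251, 0.072, 0.965], [0.928, 0.266, -0.261], [-0.275, 0.961, -0.0]]
scene 0.58 1901 1888 theta 1.9232340191790687 a at z=.17 0.06262145410082534 zmax 0.16672859893415012
side 0.62 905 871 theta 1.9157992107039934 a at z=.17 0.07550703727188364 zmax 0.16930275286494456
```

View pics/m10.png

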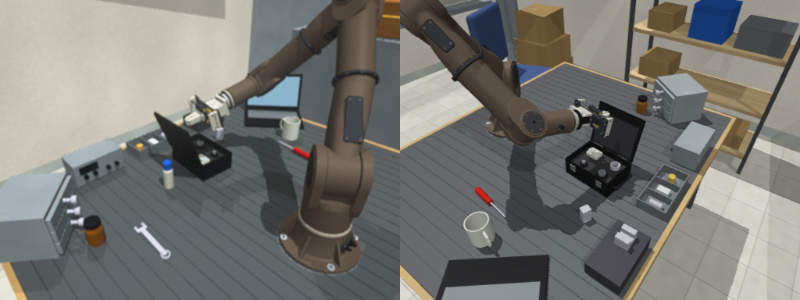

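```bash
python3 - <<'E'
from h import *
for n in ["scene","side"]:
    cal=optics.get_calibration(n)
    for t in ["key_big_top","key_small_top"]:
        for q in finder.place_of(n,t)[:2]: print(n,t,q["confidence"],np.round(q["xy"],1),np.round(ray_z(cal,q["xy"],.072),4))
    for t,z in [("ring_gauge",.05)]:
        for q in finder.place_of(n,t)[:1]: print(n,t,q["confidence"],np.round(q["xy"],1),np.round(ray_z(cal,q["xy"],z),4))
H=np.array([.593,.037]);ex=np.array([.087,.996]);ey=np.array([-.996,.087])
print("expected keys",H-.115*ex+.05*ey,H-.115*ex-.05*ey)
im=cv2.imread("pics/scene10.png")[170:260,190:320]; cv2.imwrite("pics/crop10.png",cv2.resize(im,(780,540),interpolation=cv2.INTER_CUBIC))
E
```

```text
scene key_big_top 0.61 [256.  221.4] [ 0.6339 -0.0922  0.072 ]
scene key_small_top 0.59 [234.1 207.8] [ 0.5404 -0.0822  0.072 ]
scene ring_gauge 0.68 [276.4 213.2] [ 0.6555 -0.0032  0.05  ]
side key_big_top 0.49 [259.9 185.6] [ 0.6058 -0.0755  0.072 ]
side key_small_top 0.39 [272.8 191.8] [ 0.5444 -0.0778  0.072 ]
expected keys [ 0.533195 -0.07319 ] [ 0.632795 -0.08189 ]
```

View pics/crop10.png

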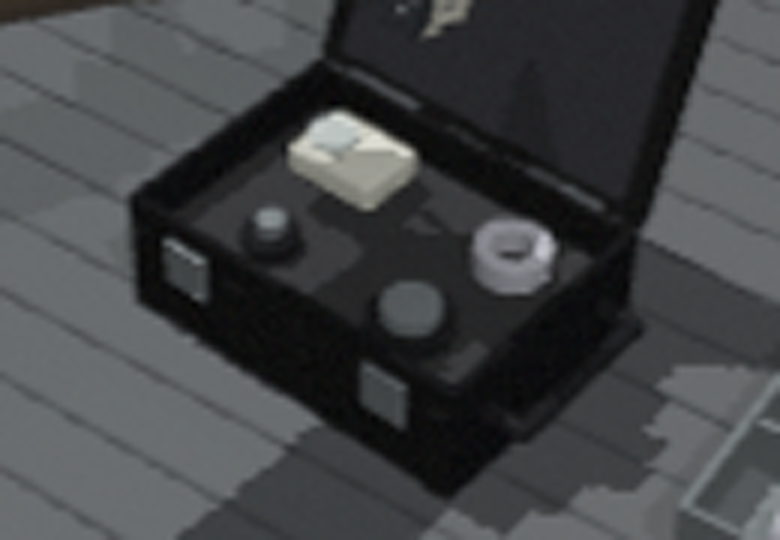

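```bash
python3 - <<'E'
from tryik import *
s=arm.observe(); q=s["joints"]; off=s["position"]-fk(q,x,sg)[0]
for al in (60,75,85):
    q=s["joints"]
    for p,be in [([.58,-.03,.25],30),([.6,-.11,.25],50),([.62,-.10,.2],70),([.633,-.085,.16],90),([.633,-.085,.07],90)]:
        q,e=ik(q,np.array(p)-off,ori(al,be)); print(al,be,np.round(q,2),round(e,3))
print(cmd([.6,-.11,.25],ori(77,50)))
E
```

```text
60 30 [ 1.03  0.57 -0.7   1.95 -0.96  0.88  0.61] 0.0
60 50 [ 0.84  0.48 -0.5   1.74 -0.59  0.95  0.24] 0.001
60 70 [ 0.51  0.49 -0.32  1.68 -0.24  0.89 -0.12] 0.001
60 90 [ 0.17  0.57 -0.13  1.58  0.1   0.96 -0.48] 0.0
60 90 [ 0.16  0.67 -0.11  1.64  0.12  0.79 -0.5 ] 0.0
75 30 [ 0.94  0.68 -0.65  1.76 -0.74  1.11  0.56] 0.0
75 50 [ 0.81  0.59 -0.51  1.58 -0.47  1.15  0.35] 0.0
75 70 [ 0.55  0.55 -0.37  1.59 -0.19  1.01  0.09] 0.0
75 90 [ 0.22  0.57 -0.2   1.58  0.14  0.96 -0.24] 0.0
75 90 [ 0.21  0.68 -0.18  1.64  0.16  0.79 -0.27] 0.0
85 30 [ 0.88  0.75 -0.63  1.62 -0.63  1.26  0.55] 0.0
85 50 [ 0.78  0.65 -0.51  1.47 -0.39  1.28  0.42] 0.0
85 70 [ 0.56  0.59 -0.4   1.53 -0.15  1.09  0.23] 0.0
85 90 [ 0.26  0.57 -0.24  1.58  0.16  0.97 -0.08] 0.0
85 90 [ 0.24  0.68 -0.22  1.64  0.19  0.8  -0.11] 0.0
(array([-147.9,  -37.9,   75.7]), array([ -1.2,   1.8, -34. ]))
```

>>> send_rows:
  rows:
    - [[-18,-5,6,0,0,0,0],[-37,-10,15,-0.1,0.2,-4,0],[-55,-15,25,-0.3,0.5,-9,0],[-74,-20,35,-0.5,0.8,-14,0],[-92,-24,46,-0.7,1,-19,0],[-111,-29,56,-0.9,1.3,-24,0],[-130,-34,66,-1,1.6,-29,0],[-148,-38,76,-1.2,1.8,-34,0]]

```text
clock: 12.45
position: [0.6003, -0.1114, 0.2503]
ee_rot: [0.704, 1.417, 0.366]
force: [0.4, 0.5, -1.5]
width: 0.004
```

```bash
python3 - <<'E'
from h import *
s=arm.observe(); print(s["position"],s["force"])
print(cmd([.633,-.09,.17],ori(80,90)))
E
```

```text
[ 0.60034031 -0.11143904  0.2502605 ] [ 0.37368349  0.51746838 -1.52181865]
(array([ 79.8, -29.6,  27. ]), array([ -2.9,   1.1, -39.8]))
```

>>> send_rows:
  rows:
    - [[8,-3,3,-0.4,0.1,-6,0],[18,-7,7,-0.9,0.3,-12,0],[29,-11,10,-1.3,0.5,-18,0],[40,-15,14,-1.8,0.7,-24,0],[50,-19,17,-2.2,0.8,-30,0],[60,-22,20,-2.6,1,-36,0],[70,-26,24,-2.9,1.1,-40,0],[80,-30,27,-2.9,1.1,-40,0]]

```text
clock: 13.25
position: [0.6337, -0.0838, 0.1693]
ee_rot: [0.132, 1.567, -0.131]
force: [0.4, 1.3, -0.3]
width: 0.008
```

```bash
python3 look.py 11 scene side wrist; python3 - <<'E'
from h import *
s=arm.observe(); T=np.eye(4); T[:3,:3]=R.from_rotvec(s["ee_rot"]).as_matrix(); T[:3,3]=s["position"]
w=optics.get_calibration("wrist"); C=T@w["T_tool_cam"]
cal=dict(camera_matrix=w["camera_matrix"],position=C[:3,3],orientation=R.from_matrix(C[:3,:3]).as_rotvec())
for t in ["key_big_top","key_small_top"]:
    for q in finder.place_of("wrist",t)[:2]: print(t,q["confidence"],np.round(q["xy"],1),np.round(ray_z(cal,q["xy"],.072),4))
print("proj tip",proj(cal,s["position"]), proj(cal,s["position"]*[1,1,0]+[0,0,.072]))
P=cloud(cal,np.load("pics/wrist11.npy"))
m=(abs(P[...,2]-.072)<.004)&(abs(P[...,0]-.633)<.035)&(abs(P[...,1]+.085)<.035)
Q=P[m]; print(len(Q),np.median(Q,axis=0),Q.min(0),Q.max(0))
E
```

```text
13.25 [ 0.6337 -0.0838  0.1693] [ 0.21  0.52 -0.25  1.59  0.14  1.05 -0.24] F [ 0.37  1.32 -0.3 ] 0.007929893115262217
[[-0.0, 0.167, 0.986], [0.001, 0.986, -0.167], [-1.0, 0.001, -0.0]]
key_big_top 0.74 [261.6 187.8] [ 0.637  -0.0833  0.072 ]
key_small_top 0.63 [142.2 197.7] [ 0.5361 -0.0742  0.072 ]
proj tip [256.76699267 243.10926292] [257.24900607 195.34539797]
1221 [ 0.63661235 -0.08019746  0.07337871] [ 0.61972212 -0.09746346  0.06832609] [ 0.65324195 -0.06430871  0.07544247]
```

View pics/wrist11.png

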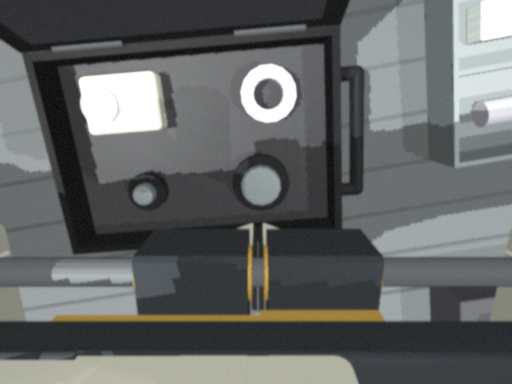

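View pics/scene11.png

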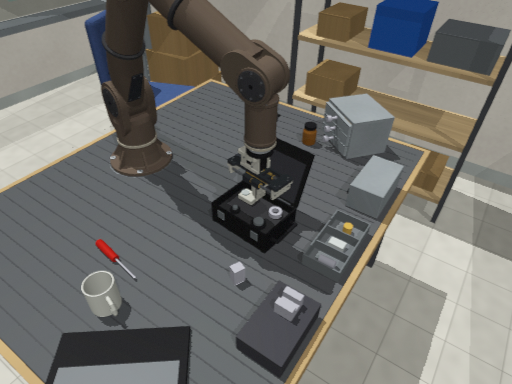

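```bash
python3 - <<'E'
from h import *
print(cmd([.6365,-.082,.08],ori(80,90)))
E
```

```text
(array([89.4,  9.1,  2.5]), array([-0.1, -0.1, -0. ]))
```

```bash
python3 - <<'E'
from h import *
s=arm.observe(); print(s["position"],s["dq"].round(4))
p,d=optics.get_image("wrist")
T=np.eye(4); T[:3,:3]=R.from_rotvec(s["ee_rot"]).as_matrix(); T[:3,3]=s["position"]
w=optics.get_calibration("wrist"); C=T@w["T_tool_cam"]
cal=dict(camera_matrix=w["camera_matrix"],position=C[:3,3],orientation=R.from_matrix(C[:3,:3]).as_rotvec())
for t in ["key_big_top","key_small_top"]:
    for q in finder.place_of("wrist",t)[:2]: print(t,q["confidence"],np.round(q["xy"],1),np.round(ray_z(cal,q["xy"],.072),4))
P=cloud(cal,d)
m=(abs(P[...,2]-.072)<.004)&(abs(P[...,0]-.633)<.035)&(abs(P[...,1]+.085)<.035)
Q=P[m]; print(len(Q),np.median(Q,axis=0),Q.min(0),Q.max(0))
print(cmd([.6365,-.082,.08],ori(80,90)))
E
```

```text
[ 0.63256741 -0.09054047  0.1694255 ] [ 0.0051 -0.0085 -0.0012 -0.0034  0.0074 -0.0005 -0.0055]
key_big_top 0.63 [257.6 181. ] [ 0.6352 -0.0787  0.072 ]
key_big_top 0.46 [140.3 191.8] [ 0.536  -0.0704  0.072 ]
key_small_top 0.65 [139.  190.8] [ 0.5352 -0.0693  0.072 ]
1295 [ 0.63645326 -0.0794881   0.07255693] [ 0.59847478 -0.11997481  0.06807031] [ 0.65284602 -0.06260135  0.07584448]
(array([89.9,  8.6,  2.2]), array([-0.1, -0. , -0. ]))
```

>>> send_rows:
  rows:
    - [[14,10,2,0,0,0,0],[29,10,2,0,0,0,0],[44,10,2,0,0,0,0],[59,10,2,0,0,0,0],[72,10,2,0,0,0,0],[82,10,2,0,0,0,0],[87,10,2,0,0,0,0],[87,10,2,0,0,0,0]]

```text
clock: 14.45
position: [0.6363, -0.0789, 0.0816]
ee_rot: [0.137, 1.568, -0.137]
force: [0.2, -0.0, -0.0]
width: 0.006
```

```bash
python3 look.py 12 scene side wrist; python3 -c "
import cv2
im=cv2.imread('pics/scene12.png')[160:260,190:320]; cv2.imwrite('pics/crop12.png',cv2.resize(im,(780,600),interpolation=cv2.INTER_CUBIC))"
```

```text
14.45 [ 0.6363 -0.0789  0.0816] [ 0.2   0.62 -0.23  1.67  0.17  0.88 -0.28] F [ 0.17 -0.05 -0.01] 0.006059222438571839
[[-0.002, 0.173, 0.985], [0.0, 0.985, -0.173], [-1.0, -0.0, -0.002]]
```

View pics/crop12.png

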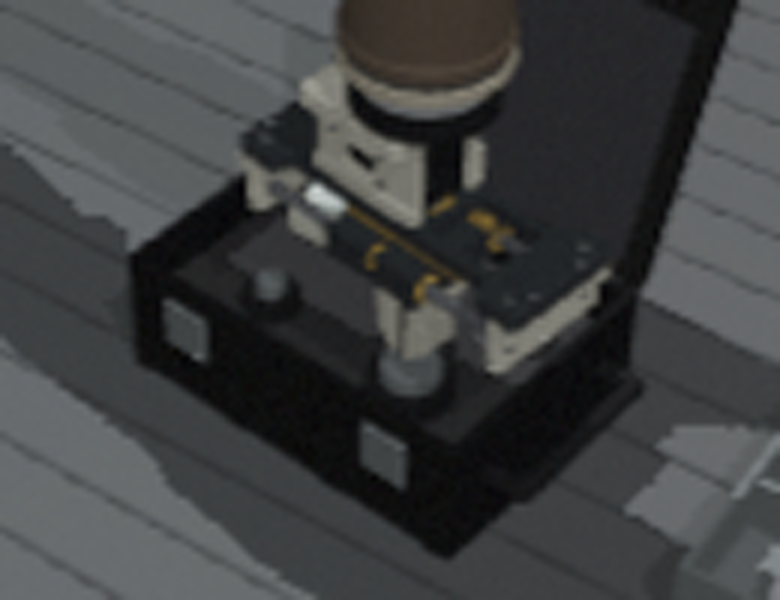

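View pics/wrist12.png

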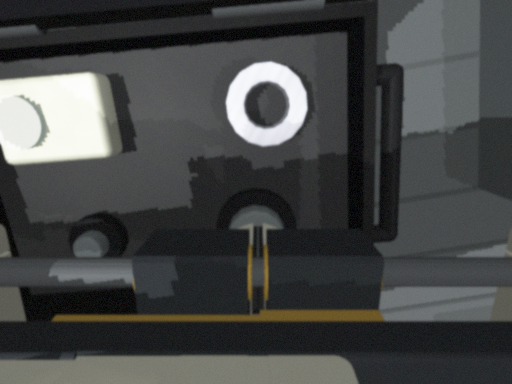

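>>> send_rows:
  rows:
    - [[4,0,0,0,0,0,0],[7,0,0,0,0,0,0],[9,0,0,0,0,0,0],[10.5,0,0,0,0,0,0],[12,0,0,0,0,0,0],[13,0,0,0,0,0,0],[14,0,0,0,0,0,0],[14,0,0,0,0,0,0]]

```text
clock: 15.4
position: [0.6365, -0.0789, 0.0684]
ee_rot: [0.137, 1.567, -0.137]
force: [-2.3, -0.1, 4.7]
width: 0.003
```

```bash
python3 -c "
from h import *
s=arm.observe(); print(s['clock'],s['position'],s['force'])"
```

```text
15.4 [ 0.6364924  -0.0788861   0.06841594] [-2.3144236  -0.11959177  4.69656118]
```

>>> send_rows:
  rows:
    - [[1,0,0,0,0,0,0],[1.5,0,0,0,0,0,0],[2,0,0,0,0,0,0],[2.5,0,0,0,0,0,0],[2.5,0,0,0,0,0,0],[3,0,0,0,0,0,0],[3,0,0,0,0,0,0],[3,0,0,0,0,0,0]]

```text
clock: 16.2
position: [0.6366, -0.0789, 0.0662]
ee_rot: [0.136, 1.567, -0.137]
force: [-4.8, -0.4, 11.1]
width: 0.004
```

```bash
python3 -c "
from h import *
s=arm.observe(); print(s['clock'],s['position'],s['force'])"
```

```text
16.2 [ 0.63657574 -0.07885735  0.06624368] [-4.79505085 -0.35886312 11.05955047]
```

>>> send_rows:
  rows:
    - [[0.5,0,0,0,0,0,0],[1,0,0,0,0,0,0],[1.5,0,0,0,0,0,0],[2,0,0,0,0,0,0],[2,0,0,0,0,0,0],[2,0,0,0,0,0,0],[2,0,0,0,0,0,0],[2,0,0,0,0,0,0]]

```text
clock: 17.0
position: [0.6367, -0.0789, 0.0659]
ee_rot: [0.136, 1.566, -0.137]
force: [-10.2, -0.5, 27.7]
width: 0.005
```

```bash
python3 look.py 13 scene side wrist; python3 -c "
import cv2
im=cv2.imread('pics/scene13.png')[160:260,190:320]; cv2.imwrite('pics/crop13.png',cv2.resize(im,(780,600),interpolation=cv2.INTER_CUBIC))"
```

```text
17.0 [ 0.6367 -0.0789  0.0659] [ 0.19  0.63 -0.23  1.68  0.18  0.85 -0.29] F [-10.17  -0.46  27.74] 0.004567059125957827
[[0.0, 0.173, 0.985], [-0.0, 0.985, -0.173], [-1.0, -0.0, 0.0]]
```

View pics/crop13.png

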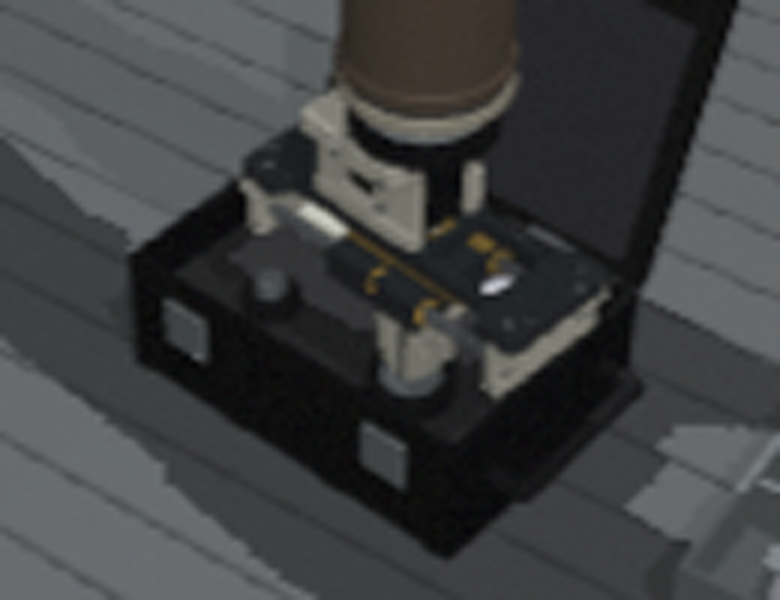

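>>> send_rows:
  rows:
    - [[-4,0,0,0,0,0,0],[-8,0,0,0,0,0,0],[-14,0,0,0,0,0,0],[-25,0,0,0,0,0,0],[-40,0,0,0,0,0,0],[-60,0,0,0,0,0,0],[-80,0,0,0,0,0,0],[-100,0,0,0,0,0,0]]

```text
clock: 17.95
position: [0.637, -0.0788, 0.1654]
ee_rot: [0.137, 1.566, -0.136]
force: [-0.1, 0.4, -0.4]
width: 0.007
```

>>> send_rows:
  rows:
    - [[-15,0,0,0,0,0,0],[-30,-5,0,0,0,0,0],[-45,-15,0,0,0,0,0],[-60,-25,0,0,0,0,0],[-60,-35,0,0,0,0,0],[-60,-45,0,0,0,0,0],[-60,-50,0,0,0,0,0],[-60,-50,0,0,0,0,0]]

```text
clock: 18.75
position: [0.6273, -0.1293, 0.2224]
ee_rot: [0.138, 1.569, -0.138]
force: [0.7, 0.4, -0.0]
width: 0.003
```

```bash
python3 look.py 14 scene side wrist; python3 - <<'E'
from h import *
s=arm.observe(); p,d=optics.get_image("wrist")
T=np.eye(4); T[:3,:3]=R.from_rotvec(s["ee_rot"]).as_matrix(); T[:3,3]=s["position"]
w=optics.get_calibration("wrist"); C=T@w["T_tool_cam"]
cal=dict(camera_matrix=w["camera_matrix"],position=C[:3,3],orientation=R.from_matrix(C[:3,:3]).as_rotvec())
P=cloud(cal,d)
for c in [(.6365,-.08),(.536,-.071)]:
    m=(np.hypot(P[...,0]-c[0],P[...,1]-c[1])<.007); print(c,np.median(P[m],axis=0),m.sum())
E
python3 lid.py 14
```

```text
18.75 [ 0.6273 -0.1293  0.2224] [ 0.28  0.48 -0.24  1.52  0.12  1.16 -0.16] F [ 0.73  0.35 -0.01] 0.002718721402416408
[[-0.002, 0.175, 0.985], [-0.0, 0.985, -0.175], [-1.0, -0.001, -0.002]]
(0.6365, -0.08) [ 0.63654063 -0.07995724  0.07260092] 166
(0.536, -0.071) [ 0.53608125 -0.07087297  0.07253242] 159
scene 0.61 1594 1439 theta 1.9239757368266 a at z=.17 0.06257579607914303 zmax 0.1671721799321742
side 0.83 927 905 theta 1.9148736154894035 a at z=.17 0.07548272438423387 zmax 0.1705971983944986
```

View pics/scene14.png

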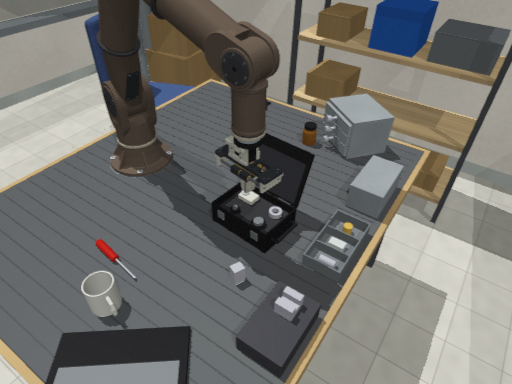

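View pics/wrist14.png

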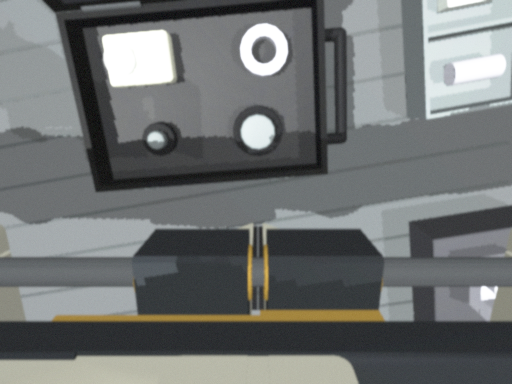

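The pictures show the lid leaning open at about 1.92 rad. Both keys are up at about 72 mm, the ring gauge, gauge block, mug and screwdriver are in place, and the arm is clear.

```bash
python3 -c "
from cell import arm
s=arm.observe(); print(s['clock'],s['force']); print(arm.sign_off())"
```

```text
19.05 [-0.62131447  0.40888023 -0.17830945]
the job is handed in; nothing more can be done
None
```

The job is done and handed in at 19.05 s, well under the 53 s limit. The lid is open against its stop, and the large key has been pressed fully down and is up again.

- **Lid:** I pushed it up by the lip with the shut fingertips, following its arc at a steady pace and slowing down before the balance point. From somewhere past about 1.6 rad it fell the rest of the way to the stop by itself. The last depth fits gave 1.92 rad from both cameras.
- **Large key:** I pressed it until it hit a hard stop. The tip was then at 65.9 mm, which is 6 mm of travel, and the fingertip force rose to about 28 N vertically. After release its top measured 72.6 mm, so it came back up.
- **Small key:** it was not touched, and its top measured 72.5 mm.
- **Everything else:** in the last pictures the ring gauge, gauge block, mug and screwdriver were where they started. I did not check the wrench, jar and spray can closely at the end, but the tool never went near them. The arm was clear, with no contact force.

**Disagreements:** the trained network's large-key position in the side view was about 3 cm off. I used the wrist camera's depth instead, which agreed with the scene view to within about 1 cm and with the case geometry to a few mm. Early in the push, one side-view fit of the lid angle was also plainly wrong, so I ignored it.

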